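Free the stuck chip pot from its bench canister

ROBOT

A 7-joint arm with a two-finger parallel gripper is mounted at the origin on the work surface. World frame = base frame: x ahead of the robot, y to its left, z up, the work surface at z = 0. Lengths are in m, angles in rad, forces in N, time in s.
With the tool pointing down it reaches from about 0.4 to 0.9 m from the base axis. Payload 5.5 kg.
Tool frame: the origin (TCP) lies midway between the tips of the shut fingers; the grasp point (between the pads) lies 19 mm behind it; z points along the fingers, x is the direction in which the jaws open and shut, and the axes are right-handed (so a half turn about z gives the same grasp; the last joint's range is limited). The gripper opens to 92 mm and grips with 3 to 60 N. Pads are 19 mm wide; open, the fingers measure 130 mm over their backs; the gripper's body (75 mm by 190 mm) begins 47 mm behind the grasp point.
Start: joints at [-1.001, 0.501, -0.427, 1.55, 0.221, 1.138, -0.21], TCP at [0.196, 0.62, 0.227] pointing down, gripper open.
Joint ranges: [-2.88, 2.88], [-0.31, 2.03], [-1.54, 1.56], [0.2, 2.42], [-1.41, 4.55], [0.19, 2.02], [-2.57, 2.57]. Speed limits (rad/s): [2.57, 2.57, 3.14, 3.14, 3.14, 3.14, 3.14].

INTERFACE

Orientations are given as a rotation vector (axis times angle).
In Python, from bench import env gives the robot as it stands. The module is installed in compiled form; this text tells all that it offers.
- The arm moves only by the tool move_arm, never from a script. Its argument "moves" is text: rows parted by semicolons, each of 6 numbers parted by spaces: the shift along the tool's x, y, z normalised to -1 to 1, where 1 is 0.2 m, then the turn, a rotation vector about the tool's x, y, z normalised to -1 to 1, where 1 is pi rad. In form: tx ty tz rx ry rz; .... A call has 1 to 20 rows; each row is the pose to reach, as a shift and turn from the pose commanded when the call began, along the tool's axes at that moment, turning the shorter way round; what a row does not reach only later rows make up. A row lasts 1/12 s, in which the tool goes at most 41.7 mm and 7.16 degrees, less where a joint would pass 70% of its speed; a pose out of reach is approached as far as the arm can. A call with a number of a shift or a turn outside -1 to 1 is refused whole. A call with a gripper value outside its range is refused whole. "claw" is the opening, from 0 (shut) to 1 (fully open), set as the call begins (left out, the last holds). The fingers move at their own pace and stop on an object; "squeeze" is the grip in N (left out, the last holds). Time passes only in rows, so rows that repeat a pose let the fingers close. It gives the time, the measured TCP pose, the force and the opening at its end, in the units of the state.
- env.sense(): the state, without advancing time (a new reading comes with each control period).
- env.read_camera(name): name is "scene" or "top" or "wrist"; returns (picture, depth): 480x640x3 uint8, blue, green, red; 480x640 float32, m along the optical axis (not along the pixel's ray), 0 where there is no reading.
- env.camera_model(name): a dict with "K" (3x3 intrinsics, pixels), "k1" (the pictures are not rectified: a ray, as slopes to the right and down, at radius r is drawn at 1 + k1 r^2 times it, then the intrinsics apply), "R" (3x3) and "t" (3): a world point X has camera coordinates R X + t. Camera axes: x right, y down, z forward; pixel columns grow to the right and rows downward; lengths in m; the calibration is good to about 2 mm. A picture is of the moment at which its call begins: read the wrist's pose just before it. camera_model takes no time and is no camera call; for the wrist camera it gives the pose at the moment of the call.
- env.close_job(): hands the job in, once; it reports no verdict.
Trained networks look in the newest picture that a camera, given by its name, has taken for a name from the list of things; names that differ only in an ending like _2 or _b are one class to them, and where a whole thing is asked for, a point or a joint stands for the part that bears it (a point fixed in the world has none). Each returns a list of dicts, best first, with "score" (0 to 1); they miss things now and then, are a little off and sometimes report something else, mostly with a low value. They report only what shows in the picture. A call takes as long as a camera call. They do not tell look-alikes from the thing itself.
- env.find_in(camera, query): "location" ([x, y, z] in m, in world coordinates, good to about 4 mm: the middle of the surface that is visible of it).
- env.cut_out(camera, query): "pixels" (480x640 bool, what is visible of it).
The state is a dict: "time_s": time; "joints": joint angles; "dq": joint speeds; "joint_torque": joint torques, N m; "eef_pos": TCP position; "eef_rot": TCP orientation; "force": force on the tool from outside, world axes, zero at the start; "moment": the same for the moment, N m; "finger_gap": opening from 0.0 (shut) to 1.0 (fully open).
Only numpy, scipy, OpenCV 4.12 (cv2) and the standard library are available. Lean on these libraries where they do the work, as an engineer would, in place of code of your own. Each camera call takes 0.05 s, during which the arm holds its last target.

TASK

The aluminium chip pot is stuck in the canister that is screwed to the bench: hidden catches hold its lugs. Grip the pot by its upstanding rim, feel for the place where it comes free by twisting it with light pulls (do not wrench it), draw it out, and stand it gently upright in the middle of the empty bay of the wooden tray, then let go. Leave the tin, the drill chuck and the drilled wood offcut where they are.

Things in the scene. Friction and masses are not known exactly. Their poses are not given: they have to be found in the camera images.
- pot: Loose round aluminium pot, 109 mm tall, outer diameter 48, wall 3, open top, 130 to 250 g. Origin: centre of its underside, z up its axis. A flat dust cap, diameter 92, rings it 65 to 69 mm above its foot, its 3 mm skirt hanging to 57 mm. The plain neck above it (40 mm high) is gripped from above across its outside, at any yaw. At the start it stands on the canister's floor.
- pot_rim (a point): Centre of the pot's mouth, on its axis, 109 mm above its foot.
- pot_lug (a point): Outermost top point of one of the pot's three lugs (on its +x axis, 34 mm from the axis, 44 mm above the foot; the others at 120 degrees). Lugs are 10 mm wide and 10 mm high. Hidden at the start, below the cap, inside the canister.
- canister: Fixed dark steel cylinder screwed to the bench, diameter 82 mm outside, 74 inside, 70 tall, floor 8 thick, with a 120 x 50 x 4 mm foot plate. Origin: centre of its underside, z up. The pot's foot is clear of the mouth (the cap's skirt overlaps its outside) after a rise of 62 mm. The pot can be turned in it either way without stops; nothing springs.
- canister_mouth (a point): Centre of the canister's mouth, 70 mm up. From here to 16 mm below, three rigid ledges reach in to 27 mm from the axis. Pulled up, the pot rises 2 mm and its lugs strike them. Between them are three gaps, 120 degrees apart; with the lugs at the gaps (within 0.15 rad) the pot lifts out. The gaps' angle varies, is unseen and not given by any yaw: find it by touch.
- tray: Fixed wooden tray with three bays in a row along its y axis (105 mm apart, each about 100 x 100 mm), outer size 112 x 327 x 25 mm, floor 6 mm above the bench, dividers and walls 25 mm high. Origin: centre of its underside.
- seat: The empty bay of the tray: origin at the centre of that bay's floor (a thin round cork liner, 80 mm across, lying flush; all bays have one). z up. Which of the three bays is empty varies.
- tin: Bystander in another bay: closed round steel tin, diameter 70 mm, 44 mm tall. Origin: centre of its underside.
- chuck: Bystander in the remaining bay: drill chuck standing upright, diameter 46 mm, 54 mm tall. Origin: centre of its underside.
- offcut: Bystander on the bench: flat wood offcut 50 x 120 x 22 mm with three drilled holes. Origin: centre of its underside.
Things that resemble listed ones, but are neither listed nor needed, are in the scene too. Leave any yellow look-alike of the pot alone.

How it is judged:
By the outcome, as a careful person would: the job done as asked, in the order asked, and still so for the second after the job is handed in, with the robot touching nothing.
It also fails if it takes over 58 s, if anything falls off the work surface, if the arm or the gripper's body presses on something with over 40 N, if the wrist force passes 120 N, or if a joint passes its speed limit or range.

## Working session

There is one attempt and no reset: what is moved stays moved. The work goes in short steps, Python scripts to look and compute and a tool call to move; the robot and the scene stay as the last step left them, time stands still between calls to the robot, and variables do not carry over. Pictures are saved under pics/ and viewed, and the job is handed in when it is done.

Besides the shell and the picture viewer there is one more tool, called by a JSON object that holds its "method" and its "body", one argument or row to a line. move_arm: Moves the arm, as the interface text tells. Scaled input: -1 to 1 covers 0.2 m each way for a shift and pi rad each way for a turn. Its arguments: {"type":"object","properties":{"moves":{"type":"string"},"claw":{"type":"number"},"squeeze":{"type":"number"}},"required":["moves"]}

```bash
mkdir -p pics
cat > h.py <<'E'
import numpy as np, cv2
from scipy.spatial.transform import Rotation as R
from bench import env
np.set_printoptions(precision=4,suppress=True)
def rel(target_pos, s=None):
    s=s or env.sense(); M=R.from_rotvec(s['eef_rot']).as_matrix()
    return M.T@(np.array(target_pos)-np.array(s['eef_pos']))/0.2
def uv2w(m,u,v,d):
    K=m['K'];p=cv2.undistortPoints(np.array([[[u,v]]],float),np.array(K),np.array([m['k1'],0,0,0,0.]))[0,0]
    return np.array(m['R']).T@(np.array([p[0]*d,p[1]*d,d])-np.array(m['t']))
E
python3 - <<'E'
from h import *
s=env.sense(); print({k:np.array(v) for k,v in s.items()}); print(R.from_rotvec(s['eef_rot']).as_matrix())
for c in ['scene','top']:
    p,d=env.read_camera(c); cv2.imwrite(f'pics/{c}1.png',p); np.save(f'{c}1.npy',d)
    for q in ['pot','canister','seat','tray','tin','chuck','offcut']:
        print(c,q,[(round(r['score'],2),np.round(r['location'],3)) for r in env.find_in(c,q)][:4])
print(env.camera_model('top'))
print(env.sense()['time_s'])
E
```

```text
{'time_s': array(0.), 'joints': array([-1.0008,  0.5019, -0.4268,  1.5515,  0.2208,  1.1383, -0.2103]), 'dq': array([-0.0013,  0.0002,  0.0014,  0.0003, -0.0006,  0.0002, -0.0005]), 'joint_torque': array([  0.0003, -56.6598,  -5.8159, -27.9118,  -0.0686,   0.0311,
         0.0002]), 'eef_pos': array([0.1961, 0.619 , 0.2256]), 'eef_rot': array([ 2.5338,  1.8554, -0.0025]), 'force': array([ 0.043 , -0.3152, -0.1729]), 'moment': array([0.0091, 0.0509, 0.0051]), 'finger_gap': array(0.9994)}
[[ 0.3019  0.9533 -0.0006]
 [ 0.9533 -0.3019 -0.0019]
 [-0.002  -0.     -1.    ]]
scene pot [(0.97, array([0.444, 0.031, 0.072])), (0.92, array([0.336, 0.141, 0.068])), (0.91, array([0.492, 0.188, 0.08 ])), (0.74, array([0.64 , 0.171, 0.074]))]
scene canister [(0.77, array([0.51 , 0.17 , 0.025]))]
scene seat [(0.63, array([ 0.585, -0.218,  0.009]))]
scene tray [(0.81, array([ 0.597, -0.262,  0.007]))]
scene tin [(0.66, array([ 0.584, -0.12 ,  0.053]))]
scene chuck [(0.82, array([ 0.623, -0.324,  0.033])), (0.45, array([0.494, 0.186, 0.078]))]
scene offcut [(0.92, array([0.781, 0.05 , 0.027]))]
top pot [(0.89, array([0.423, 0.039, 0.067])), (0.71, array([0.478, 0.203, 0.077])), (0.71, array([0.624, 0.187, 0.064])), (0.7, array([0.503, 0.335, 0.071]))]
top canister [(0.8, array([0.51 , 0.175, 0.006]))]
top seat [(0.75, array([ 0.585, -0.221,  0.011]))]
top tray [(0.63, array([ 0.594, -0.253,  0.005]))]
top tin [(0.78, array([ 0.569, -0.118,  0.05 ]))]
top chuck [(0.87, array([ 0.603, -0.321,  0.039]))]
top offcut [(0.75, array([0.772, 0.054, 0.023])), (0.21, array([0.511, 0.174, 0.008]))]
{'K': array([[483.3266,   0.    , 319.8735],
       [  0.    , 483.3266, 237.5006],
       [  0.    ,   0.    ,   1.    ]]), 'k1': -0.06514388673291438, 'R': array([[ 0.0065, -1.    , -0.0005],
       [-0.9985, -0.0064, -0.055 ],
       [ 0.055 ,  0.0008, -0.9985]]), 't': array([-0.0237,  0.5468,  1.125 ])}
0.8
```

View pics/scene1.png

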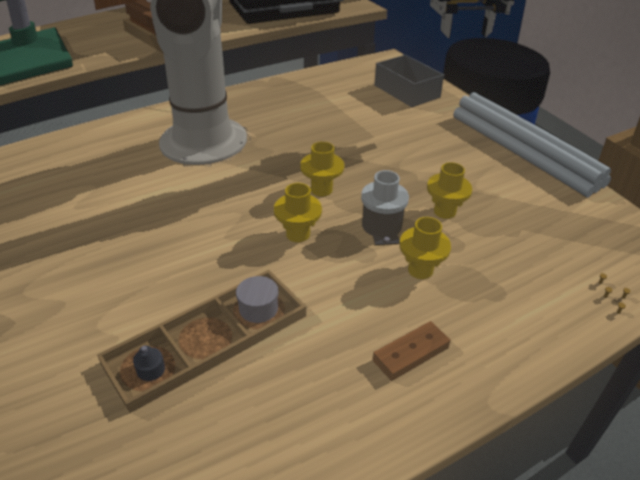

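View pics/top1.png

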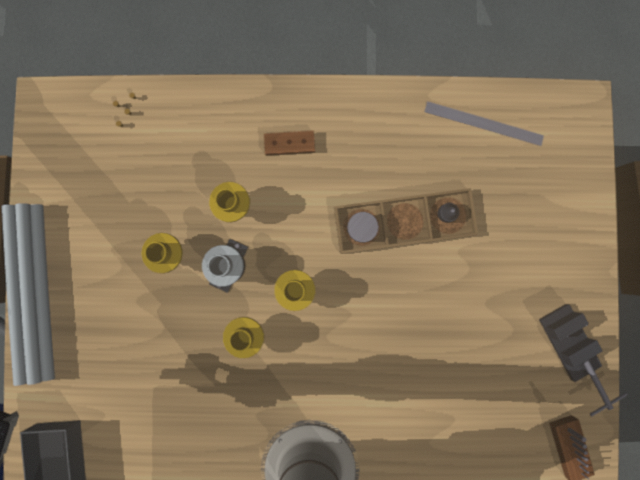

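The aluminium pot is at top (223,265) and scene (385,200), grey and inside the dark canister. Four yellow look-alikes are at top (229,202), (162,253), (295,291) and (243,338). The middle tray bay, top (407,219), is empty. I'll confirm this in a crop and measure.

Run:
```python
from h import *
p=cv2.imread('pics/top1.png'); d=np.load('top1.npy'); m=env.camera_model('top')
cv2.imwrite('pics/crop_pot.png',cv2.resize(p[195:345,135:325],None,fx=4,fy=4,interpolation=cv2.INTER_CUBIC))
cv2.imwrite('pics/crop_tray.png',cv2.resize(p[175:265,320:500],None,fx=4,fy=4,interpolation=cv2.INTER_CUBIC))
v,u=np.mgrid[:480,:640]; K=m['K']
pts=cv2.undistortPoints(np.stack([u.ravel(),v.ravel()],1).astype(float)[:,None],K,np.array([m['k1'],0,0,0,0.]))[:,0]
c=np.c_[pts,np.ones(len(pts))]*d.ravel()[:,None]
W=((c-m['t'])@m['R']).reshape(480,640,3); np.save('W.npy',W)
hsv=cv2.cvtColor(p,cv2.COLOR_BGR2HSV)
def mec(P):
    c,r=cv2.minEnclosingCircle(P[:,:2].astype(np.float32)); return np.array(c),r,P[:,:2].mean(0),len(P)
reg=W[235:300,190:260].reshape(-1,3)
for lo,hi in [(.105,.13),(.06,.09)]:
    P=reg[(reg[:,2]>lo)&(reg[:,2]<hi)]; print('pot',lo,mec(P),np.median(P[:,2]))
for (a,b) in [(229,202),(162,253),(295,291),(243,338)]:
    P=W[b-26:b+26,a-26:a+26].reshape(-1,3);
    for lo,hi in [(.098,.13),(.05,.08)]:
        Q=P[(P[:,2]>lo)&(P[:,2]<hi)]; print('yel',a,b,lo,mec(Q) if len(Q)>3 else None, P[:,2].max())
# tray walls
reg=W[180:262,325:495].reshape(-1,3)
P=reg[(reg[:,2]>.018)&(reg[:,2]<.032)]
r=cv2.minAreaRect(P[:,:2].astype(np.float32)); print('tray',r)
print(np.median(reg[(reg[:,2]<.014)&(reg[:,2]>.002)][:,2]))
for q in ['tray','seat','tin','chuck']:
    for o in env.cut_out('top',q)[:1]:
        P=W[o['pixels']]; print(q,o['score'],cv2.minAreaRect(P[:,:2].astype(np.float32)),P.mean(0),mec(P)[:2])
```

```text
pot 0.105 (array([0.4799, 0.1972]), 0.02427026815712452, array([0.4793, 0.1967]), 140) 0.11631494370819462
pot 0.06 (array([0.4797, 0.1971]), 0.046651747077703476, array([0.48  , 0.1943]), 974) 0.0773908431977199
yel 229 202 0.098 (array([0.6244, 0.1854]), 0.024430502206087112, array([0.6242, 0.1861]), 136) 1.1533916449617216
yel 229 202 0.05 (array([0.6245, 0.1859]), 0.04668707028031349, array([0.6231, 0.1834]), 926) 1.1533916449617216
yel 162 253 0.098 (array([0.5076, 0.3379]), 0.024213938042521477, array([0.5073, 0.3382]), 148) 1.1533916449617216
yel 162 253 0.05 (array([0.5071, 0.3388]), 0.04660143330693245, array([0.5068, 0.3338]), 946) 1.1533916449617216
yel 295 291 0.098 (array([0.426 , 0.0368]), 0.02397889643907547, array([0.4254, 0.0369]), 102) 1.1533916449617216
yel 295 291 0.05 (array([0.4259, 0.0371]), 0.04611518234014511, array([0.4264, 0.0364]), 955) 1.1533916449617216
yel 243 338 0.098 (array([0.3193, 0.15  ]), 0.024244431406259537, array([0.3196, 0.15  ]), 138) 1.1533916449617216
yel 243 338 0.05 (array([0.3193, 0.1496]), 0.04621534049510956, array([0.3218, 0.1477]), 
[... 228 characters left out ...]
8296, 0.39154043793678284), 10.947261810302734) [ 0.5899 -0.2314  0.0165] (array([ 0.5724, -0.2034]), 0.20266367495059967)
seat 0.58 ((0.5603997707366943, -0.1346466839313507), (0.07807563990354538, 0.26217085123062134), 17.293142318725586) [ 0.5867 -0.2214  0.0126] (array([ 0.5434, -0.1399]), 0.13289488852024078)
tin 0.7 ((0.5325717926025391, -0.09199623018503189), (0.06727322936058044, 0.1579846292734146), 57.389339447021484) [ 0.5698 -0.1159  0.0565] (array([ 0.5362, -0.0836]), 0.08141300827264786)
chuck 0.58 ((0.5411295890808105, -0.18674509227275848), (0.04401175677776337, 0.3475770652294159), 26.195051193237305) [ 0.6056 -0.3164  0.0475] (array([ 0.553 , -0.1809]), 0.17411059141159058)
```

View pics/crop_pot.png

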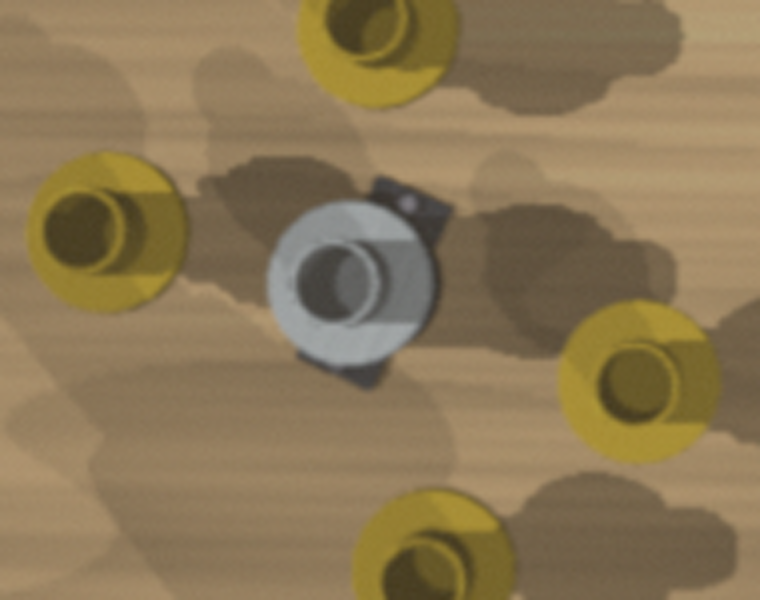

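View pics/crop_tray.png

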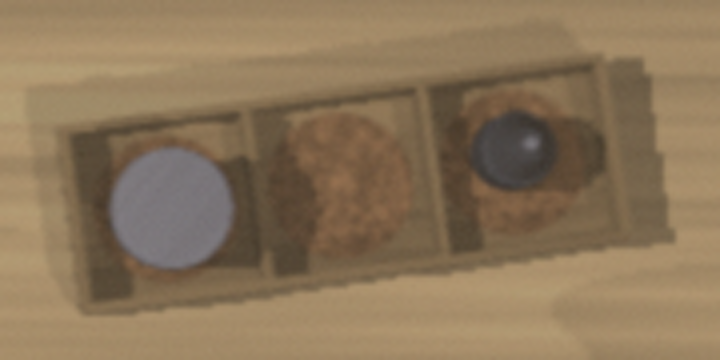

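The crop shows the grey pot at about (350,285) in the dark canister with its foot plate; the other four are yellow. The measured rim (0.480,0.197,0.117) and cap radius 46 mm match the description. The tray rectangle is 113x329 mm, centred at (0.588,-0.222), and the middle bay is empty. Now I'll move over.

{"method": "move_arm", "body": {
  "moves": "-0.79 0.99 0 0 0 0;-0.79 0.99 0 0 0 0;-0.79 0.99 0 0 0 0;-0.79 0.99 0 0 0 0;-0.79 0.99 0 0 0 0;-0.79 0.99 0 0 0 0;-0.79 0.99 0 0 0 0",
  "claw": 1
}}

```text
time_s: 1.58
eef_pos: [0.3435, 0.4012, 0.2264]
eef_rot: [2.54, 1.839, -0.001]
force: [0.1, 0.4, -0.3]
finger_gap: 1.004
```

Run:
```python
from h import *
s=env.sense(); print(s['time_s'],s['joints'],s['eef_pos'],s['eef_rot'],rel([.48,.197,.22]))
```

```text
1.5833 [-0.5999  0.2753 -0.3746  1.8562  0.122   1.0341  0.2286] [0.3435 0.4012 0.2264] [ 2.5402  1.8389 -0.0011] [-0.7566  0.967   0.0392]
```

{"method": "move_arm", "body": {
  "moves": "-0.76 0.97 0 0 0 0;-0.76 0.97 0 0 0 0;-0.76 0.97 0 0 0 0;-0.76 0.97 0 0 0 0;-0.76 0.97 0 0 0 0;-0.76 0.97 0 0 0 0;-0.76 0.97 0 0 0 0;-0.76 0.97 0 0 0 0"
}}

```text
time_s: 2.25
eef_pos: [0.4778, 0.2032, 0.2267]
eef_rot: [2.54, 1.848, 0.0]
force: [-0.3, 0.6, 0.5]
finger_gap: 1.001
```

Run:
```python
from h import *
s=env.sense(); print(s['time_s'],s['joints'],s['eef_pos'],s['eef_rot'],s['force'],rel([.48,.197,.09]))
p,d=env.read_camera('wrist'); cv2.imwrite('pics/w1.png',p); m=env.camera_model('wrist')
v,u=np.mgrid[:480,:640]
pts=cv2.undistortPoints(np.stack([u.ravel(),v.ravel()],1).astype(float)[:,None],m['K'],np.array([m['k1'],0,0,0,0.]))[:,0]
c=np.c_[pts,np.ones(len(pts))]*d.ravel()[:,None]
W=(c-m['t'])@m['R']
k=(d.ravel()>0.02)&(np.hypot(W[:,0]-.48,W[:,1]-.197)<.04)&(W[:,2]<.13)&(W[:,2]>.105); P=W[k]
print(len(P),cv2.minEnclosingCircle(P[:,:2].astype(np.float32)),np.median(P[:,2]))
k=(d.ravel()>0.02)&(np.hypot(W[:,0]-.48,W[:,1]-.197)<.065)&(W[:,2]<.085)&(W[:,2]>.07); P=W[k]
print(len(P),cv2.minEnclosingCircle(P[:,:2].astype(np.float32)),np.median(P[:,2]))
```

```text
2.25 [-0.249   0.246  -0.2386  1.8821  0.0683  1.0212  0.7416] [0.4778 0.2032 0.2267] [2.5398 1.848  0.    ] [-0.3424  0.6013  0.4987] [-0.026   0.0195  0.6837]
974 ((0.4776495397090912, 0.19952242076396942), 0.0242035910487175) 0.1165896724427497
4524 ((0.47755202651023865, 0.199501633644104), 0.04605933651328087) 0.07742678539832537
```

View pics/w1.png

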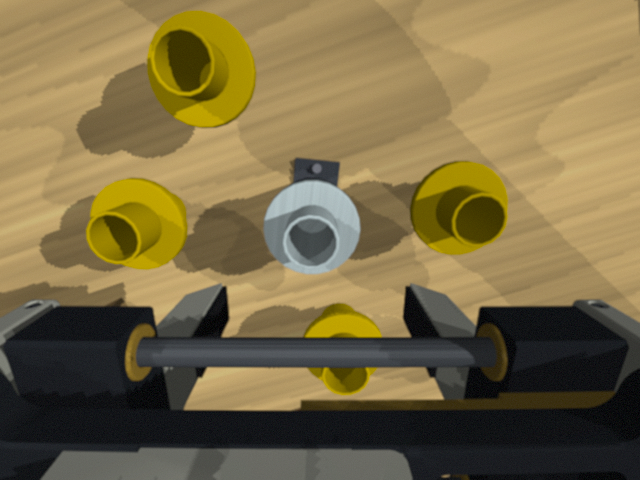

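Wrist view: the grey pot is at (312,235), rim centre about 2 mm from the top camera's estimate, and the heights agree. I'll go to the mean of the two, partway down first.

{"method": "move_arm", "body": {
  "moves": "-0.02 0.015 0.2 0 0 0;-0.02 0.015 0.4 0 0 0;-0.02 0.015 0.4 0 0 0;-0.02 0.015 0.4 0 0 0"
}}

```text
time_s: 2.63
eef_pos: [0.4752, 0.2021, 0.1453]
eef_rot: [-2.53, -1.859, 0.008]
force: [0.2, -0.1, 0.6]
finger_gap: 0.999
```

```bash
cat >> h.py <<'E'
def wristW():
    p,d=env.read_camera('wrist'); m=env.camera_model('wrist')
    v,u=np.mgrid[:480,:640]
    pts=cv2.undistortPoints(np.stack([u.ravel(),v.ravel()],1).astype(float)[:,None],m['K'],np.array([m['k1'],0,0,0,0.]))[:,0]
    W=(np.c_[pts,np.ones(len(pts))]*d.ravel()[:,None]-m['t'])@m['R']
    W[d.ravel()<.02]=9
    return p,W
def st():
    s=env.sense(); print(s['time_s'],'j',s['joints'],'p',s['eef_pos'],'R',s['eef_rot'],'F',s['force'],'M',s['moment'],'gap',s['finger_gap']); return s
E
python3 - <<'E'
from h import *
st();p,W=wristW(); cv2.imwrite('pics/w2.png',p)
for r,lo,hi in [(.04,.105,.13),(.065,.07,.085)]:
    P=W[(np.hypot(W[:,0]-.48,W[:,1]-.197)<r)&(W[:,2]<hi)&(W[:,2]>lo)]
    print(len(P),cv2.minEnclosingCircle(P[:,:2].astype(np.float32)),np.median(P[:,2]))
print(rel([.4785,.1985,.085]))
E
```

```text
2.6333 j [-0.2602  0.348  -0.2304  1.9583  0.1018  0.8518  0.7223] p [0.4752 0.2021 0.1453] R [-2.5301 -1.8585  0.0082] F [ 0.1774 -0.1346  0.6263] M [ 0.0058 -0.0152 -0.0754] gap 0.9994948485580017
2260 ((0.4812224805355072, 0.19809110462665558), 0.02429315634071827) 0.11761483689617988
7186 ((0.48110848665237427, 0.19797243177890778), 0.04611692577600479) 0.07935354168345649
[-0.0185  0.0127  0.3117]
```

{"method": "move_arm", "body": {
  "moves": "-0.015 0.02 0.1 0 0 0;-0.015 0.02 0.2 0 0 0;-0.015 0.02 0.25 0 0 0;-0.015 0.02 0.3 0 0 0;-0.015 0.02 0.3 0 0 0;-0.015 0.02 0.3 0 0 0"
}}

```text
time_s: 3.18
eef_pos: [0.4812, 0.1976, 0.0875]
eef_rot: [-2.534, -1.857, -0.001]
force: [0.2, 0.5, 0.9]
finger_gap: 1.0
```

Run:
```python
from h import *
st();p,W=wristW(); cv2.imwrite('pics/w3.png',p)
for r,lo,hi in [(.04,.105,.13),(.065,.07,.085)]:
    P=W[(np.hypot(W[:,0]-.48,W[:,1]-.197)<r)&(W[:,2]<hi)&(W[:,2]>lo)]
    print(len(P),cv2.minEnclosingCircle(P[:,:2].astype(np.float32)),np.median(P[:,2]))
st()
```

```text
3.1833 j [-0.2671  0.4383 -0.2112  1.9906  0.1344  0.7249  0.7051] p [0.4812 0.1976 0.0875] R [-2.5342 -1.8568 -0.0013] F [0.2131 0.4698 0.8801] M [ 0.0189  0.0506 -0.0022] gap 0.9996572904739545
2611 ((0.47922438383102417, 0.19718098640441895), 0.024708660319447517) 0.11681040669283628
11963 ((0.4792303144931793, 0.1974603831768036), 0.04606537148356438) 0.07774048159266536
3.2333 j [-0.2669  0.4379 -0.2112  1.9904  0.1344  0.7248  0.7051] p [0.4816 0.1977 0.0878] R [2.5342 1.8565 0.0024] F [-0.5845  0.1082 -0.0292] M [-0.035  -0.0279 -0.0529] gap 1.0024334680496934
```

View pics/w3.png

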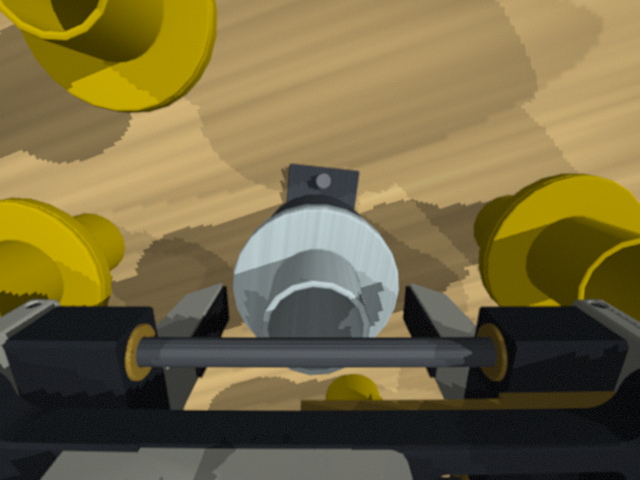

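The pot neck sits centred between the fingers (pixel column about 316), so I'll close.

{"method": "move_arm", "body": {
  "moves": "-0.003 -0.007 0 0 0 0;-0.003 -0.007 0 0 0 0;-0.003 -0.007 0 0 0 0;-0.003 -0.007 0 0 0 0;-0.003 -0.007 0 0 0 0;-0.003 -0.007 0 0 0 0",
  "claw": 0,
  "squeeze": 25
}}

```text
time_s: 3.73
eef_pos: [0.4795, 0.1968, 0.0868]
eef_rot: [2.535, 1.856, 0.0]
force: [0.1, -0.3, 0.1]
finger_gap: 0.615
```

Run:
```python
from h import *
st()
```

```text
3.7333 j [-0.267   0.437  -0.2111  1.9951  0.1345  0.7224  0.704 ] p [0.4795 0.1968 0.0868] R [2.5348 1.8559 0.0002] F [ 0.0764 -0.3273  0.0518] M [ 0.0002  0.0241 -0.0165] gap 0.6147665171325273
```

{"method": "move_arm", "body": {
  "moves": "0 0 0 0 0 0;0 0 0 0 0 0;0 0 0 0 0 0;0 0 0 0 0 0"
}}

```text
time_s: 4.07
eef_pos: [0.4795, 0.1969, 0.0867]
eef_rot: [-2.535, -1.856, -0.0]
force: [0.8, -0.4, 0.5]
finger_gap: 0.52
```

{"method": "move_arm", "body": {
  "moves": "0 0 -0.008 0 0 0;0 0 -0.016 0 0 0;0 0 -0.016 0 0 0"
}}

```text
time_s: 4.32
eef_pos: [0.4786, 0.1966, 0.0886]
eef_rot: [-2.534, -1.856, 0.002]
force: [3.3, 2.1, -13.7]
finger_gap: 0.523
```

Run:
```python
from h import *
st()
```

```text
4.3167 j [-0.2661  0.4337 -0.2121  1.9949  0.1327  0.7274  0.7055] p [0.4786 0.1966 0.0886] R [-2.534  -1.8557  0.0021] F [  3.2716   2.1354 -13.6931] M [ 0.3389 -0.6637 -0.0665] gap 0.5231268537703279
```

Gripped. The pull was stopped after about 2 mm at 13.7 N, so the pot is locked. I'll feel around in 10° steps: ease down, turn, pull lightly.

{"method": "move_arm", "body": {
  "moves": "0 0 0.012 0 0 0;0 0 0.012 0 0 0.03;0 0 0.012 0 0 0.055;0 0 0.012 0 0 0.055;0 0 0 0 0 0.055;0 0 0 0 0 0.055"
}}

```text
time_s: 4.82
eef_pos: [0.4791, 0.1968, 0.0888]
eef_rot: [-2.683, -1.634, 0.0]
force: [2.9, 2.3, -16.1]
finger_gap: 0.527
```

Run:
```python
from h import *
st()
```

```text
4.8167 j [-0.2991  0.4305 -0.1722  1.9956  0.1077  0.7242  0.5575] p [0.4791 0.1968 0.0888] R [-2.6827 -1.6342  0.0004] F [  2.9495   2.3066 -16.1196] M [ 0.4583 -0.8123 -0.0007] gap 0.5270387495375234
```

{"method": "move_arm", "body": {
  "moves": "0 0 0.012 0 0 0;0 0 0.012 0 0 0.03;0 0 0.012 0 0 0.055;0 0 0.012 0 0 0.055;0 0 0 0 0 0.055;0 0 0 0 0 0.055"
}}

```text
time_s: 5.32
eef_pos: [0.4792, 0.1967, 0.0889]
eef_rot: [-2.813, -1.398, 0.0]
force: [4.6, 1.6, -15.5]
finger_gap: 0.52
```

{"method": "move_arm", "body": {
  "moves": "0 0 0.012 0 0 0;0 0 0.012 0 0 0.03;0 0 0.012 0 0 0.055;0 0 0.012 0 0 0.055;0 0 0 0 0 0.055;0 0 0 0 0 0.055"
}}

```text
time_s: 5.82
eef_pos: [0.4792, 0.1967, 0.0889]
eef_rot: [-2.924, -1.15, 0.0]
force: [3.7, 0.7, -15.3]
finger_gap: 0.52
```

{"method": "move_arm", "body": {
  "moves": "0 0 0.012 0 0 0;0 0 0.012 0 0 0.03;0 0 0.012 0 0 0.055;0 0 0.012 0 0 0.055;0 0 0 0 0 0.055;0 0 0 0 0 0.055"
}}

```text
time_s: 6.32
eef_pos: [0.4792, 0.1968, 0.089]
eef_rot: [-3.012, -0.894, 0.0]
force: [4.4, 0.7, -15.2]
finger_gap: 0.524
```

{"method": "move_arm", "body": {
  "moves": "0 0 0.012 0 0 0;0 0 0.012 0 0 0.03;0 0 0.012 0 0 0.055;0 0 0.012 0 0 0.055;0 0 0 0 0 0.055;0 0 0 0 0 0.055"
}}

```text
time_s: 6.82
eef_pos: [0.4792, 0.1967, 0.0894]
eef_rot: [3.078, 0.629, -0.0]
force: [2.5, 0.8, -12.9]
finger_gap: 0.522
```

Run:
```python
from h import *
st()
p,W=wristW(); cv2.imwrite('pics/w4.png',p)
```

```text
6.8167 j [-0.4324  0.4232 -0.0109  2.      0.0069  0.7186 -0.0442] p [0.4792 0.1967 0.0894] R [ 3.0778  0.6293 -0.0004] F [  2.5215   0.846  -12.9472] M [ 0.1264 -0.7145 -0.032 ] gap 0.5220300118028232
```

View pics/w4.png

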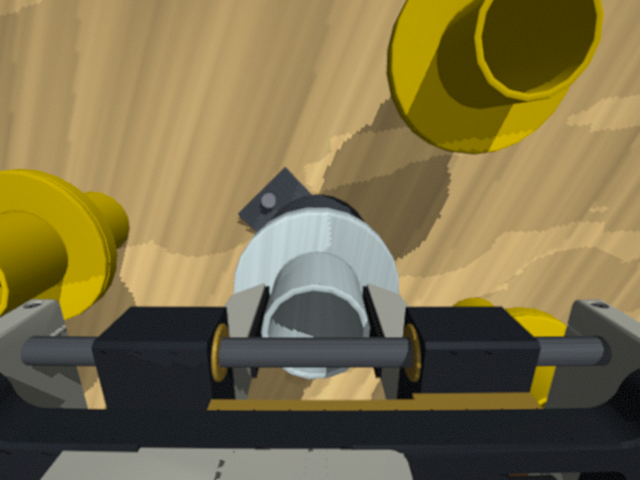

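Fingers hold the neck well, centred at (318,320). The pot is still caught after 50°, so I'll continue.

{"method": "move_arm", "body": {
  "moves": "0 0 0.012 0 0 0;0 0 0.012 0 0 0.03;0 0 0.012 0 0 0.055;0 0 0.012 0 0 0.055;0 0 0 0 0 0.055;0 0 0 0 0 0.055",
  "squeeze": 35
}}

```text
time_s: 7.37
eef_pos: [0.4798, 0.1971, 0.0907]
eef_rot: [-3.12, -0.361, -0.001]
force: [-0.4, 0.2, -1.4]
finger_gap: 0.52
```

{"method": "move_arm", "body": {
  "moves": "0 0 0.012 0 0 0;0 0 0.012 0 0 0.03;0 0 0.012 0 0 0.055;0 0 0.012 0 0 0.055;0 0 0 0 0 0.055;0 0 0 0 0 0.055"
}}

```text
time_s: 7.87
eef_pos: [0.4796, 0.197, 0.0902]
eef_rot: [-3.14, -0.09, -0.001]
force: [0.4, -0.8, -2.1]
finger_gap: 0.52
```

Free at 60° and 70° (only the weight, about 2 N). I'll go back 5° to the gap's middle and lift gently.

{"method": "move_arm", "body": {
  "moves": "0 0 0 0 0 -0.028;0 0 0 0 0 -0.028;0 0 -0.02 0 0 -0.028;0 0 -0.04 0 0 -0.028;0 0 -0.06 0 0 -0.028;0 0 -0.06 0 0 -0.028"
}}

```text
time_s: 8.37
eef_pos: [0.4802, 0.1972, 0.103]
eef_rot: [-3.133, -0.223, -0.003]
force: [0.8, 1.3, -2.1]
finger_gap: 0.519
```

Run:
```python
from h import *
st()
```

```text
8.3667 j [-0.4844  0.4016  0.052   1.9939 -0.0301  0.7449 -0.2727] p [0.4802 0.1972 0.103 ] R [-3.133  -0.2225 -0.0027] F [ 0.8277  1.3046 -2.1342] M [-0.1043  0.0721 -0.0051] gap 0.5185717983425917
```

It's free and past the catch, so I'll draw it out steadily to carrying height.

{"method": "move_arm", "body": {
  "moves": "0 0 -0.04 0 0 0;0 0 -0.08 0 0 0;0 0 -0.14 0 0 0;0 0 -0.2 0 0 0;0 0 -0.28 0 0 0;0 0 -0.36 0 0 0;0 0 -0.44 0 0 0;0 0 -0.52 0 0 0;0 0 -0.6 0 0 0;0 0 -0.6 0 0 0;0 0 -0.6 0 0 0"
}}

```text
time_s: 9.28
eef_pos: [0.48, 0.1971, 0.2231]
eef_rot: [-3.133, -0.223, -0.004]
force: [0.7, 0.3, -1.7]
finger_gap: 0.52
```

Run:
```python
from h import *
s=st(); print(rel([.588,-.222,s['eef_pos'][2]]))
p,W=wristW(); cv2.imwrite('pics/w5.png',p)
p,_=env.read_camera('scene'); cv2.imwrite('pics/s5.png',p)
```

```text
9.2833 j [-0.4932  0.2372  0.0602  1.8975 -0.0169  1.0046 -0.2834] p [0.48   0.1971 0.2231] R [-3.1326 -0.2234 -0.004 ] F [ 0.699   0.2625 -1.7405] M [-0.1044  0.0526  0.0479] gap 0.520432881014995
[ 0.237   2.151  -0.0013]
```

View pics/s5.png

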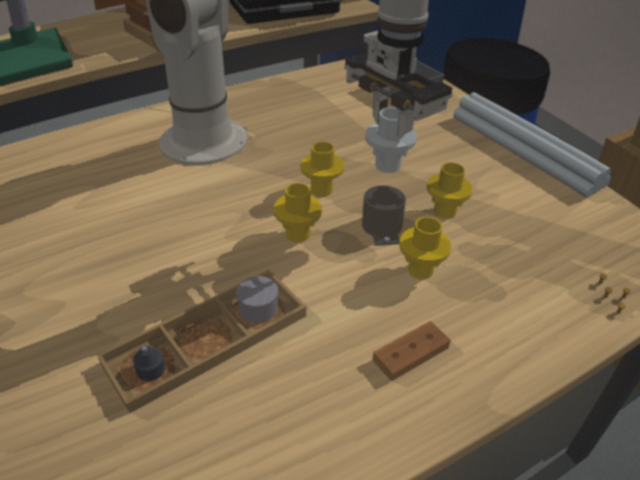

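The pot is out (388,140), and the canister at (383,212) is empty. I'll carry it above everything at foot height about 0.14.

{"method": "move_arm", "body": {
  "moves": "0.01 0.09 0 0 0 0;0.03 0.22 0 0 0 0;0.04 0.36 0 0 0 0;0.055 0.5 0 0 0 0;0.07 0.64 0 0 0 0;0.085 0.78 0 0 0 0;0.1 0.92 0 0 0 0;0.1 0.92 0 0 0 0"
}}

```text
time_s: 10.05
eef_pos: [0.5255, 0.0099, 0.2207]
eef_rot: [3.13, 0.21, -0.002]
force: [0.1, -1.0, -2.2]
finger_gap: 0.521
```

{"method": "move_arm", "body": {
  "moves": "0.01 0.1 0 0 0 0;0.03 0.24 0 0 0 0;0.045 0.4 0 0 0 0;0.06 0.56 0 0 0 0;0.08 0.72 0 0 0 0;0.1 0.88 0 0 0 0;0.1 0.92 0 0 0 0;0.1 0.92 0 0 0 0;0.1 0.92 0 0 0 0"
}}

```text
time_s: 10.8
eef_pos: [0.5703, -0.1617, 0.2204]
eef_rot: [-3.133, -0.221, 0.004]
force: [-0.3, 0.7, -2.6]
finger_gap: 0.516
```

Run:
```python
from h import *
s=st(); print(rel([.588,-.222,s['eef_pos'][2]]))
```

```text
10.8 j [ 0.0301  0.3795  0.257   1.7234 -0.1085  1.0554  0.4645] p [ 0.5703 -0.1617  0.2204] R [-3.1328 -0.2214  0.0042] F [-0.3246  0.7391 -2.6099] M [-0.0386  0.0335  0.0026] gap 0.5155321208779673
[ 0.0451  0.3112 -0.0005]
```

{"method": "move_arm", "body": {
  "moves": "0.015 0.1 0 0 0 0;0.03 0.2 0 0 0 0;0.045 0.29 0 0 0 0;0.045 0.31 0 0 0 0;0.045 0.31 0 0 0 0;0.045 0.31 0 0 0 0;0.045 0.31 0 0 0 0"
}}

```text
time_s: 11.38
eef_pos: [0.589, -0.2192, 0.2215]
eef_rot: [-3.131, -0.228, 0.001]
force: [0.1, 0.2, -2.8]
finger_gap: 0.517
```

Run:
```python
from h import *
s=st()
p,W=wristW(); cv2.imwrite('pics/w6.png',p)
P=W[(W[:,2]<.034)&(W[:,2]>.019)&(abs(W[:,0])<2)]
r=cv2.minAreaRect(P[:,:2].astype(np.float32)); print('tray',r)
p,_=env.read_camera('scene'); cv2.imwrite('pics/s6.png',p)
```

```text
11.3833 j [ 0.1134  0.442   0.27    1.6321 -0.1309  1.0866  0.565 ] p [ 0.589  -0.2192  0.2215] R [-3.1315 -0.2275  0.001 ] F [ 0.1266  0.2232 -2.8206] M [-0.0553  0.0149  0.03  ] gap 0.5173143959354636
tray ((0.6682920455932617, -0.1143202930688858), (0.33348220586776733, 0.1830296665430069), 18.083925247192383)
```

View pics/w6.png

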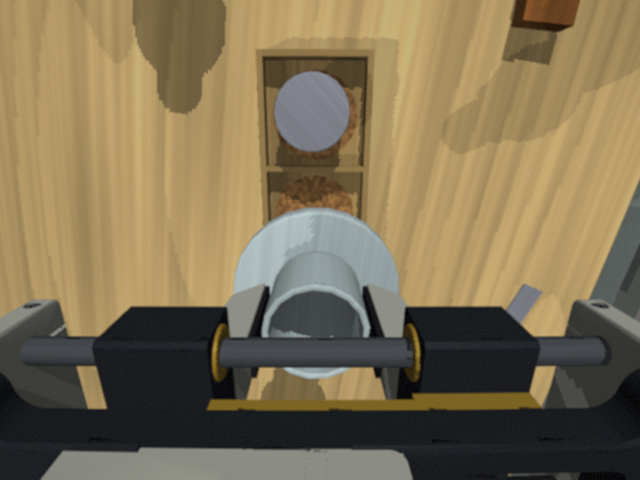

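View pics/s6.png

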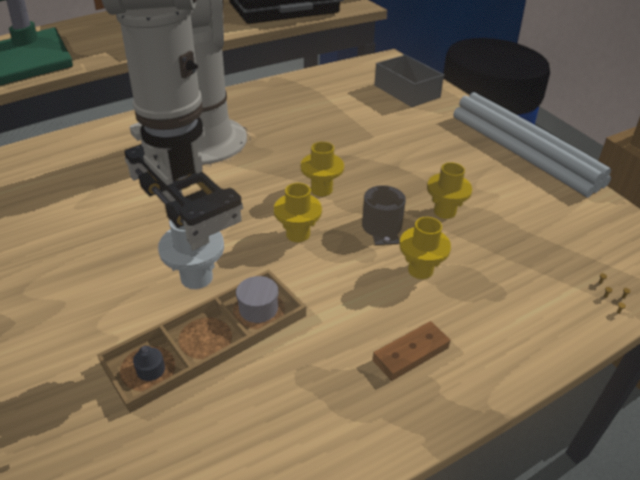

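Run:
```python
from h import *
st()
p,W=wristW()
for r,lo,hi,n in [(.035,.225,.27,'rim'),(.07,.19,.225,'cap')]:
    P=W[(np.hypot(W[:,0]-.589,W[:,1]+.22)<r)&(W[:,2]<hi)&(W[:,2]>lo)]
    print(n,len(P),np.percentile(P[:,2],[5,50,95]))
    if n=='cap':
        h=np.median(P[:,2]);P=P[abs(P[:,2]-h)<.006]; A=np.c_[P[:,:2],np.ones(len(P))]; print('tilt',np.linalg.lstsq(A,P[:,2],rcond=None)[0][:2]);print(cv2.minEnclosingCircle(P[:,:2].astype(np.float32)))
a=np.radians(8.23); ex=np.array([np.cos(a),np.sin(a)]);ey=np.array([-np.sin(a),np.cos(a)])
D=W[:,:2]-[.588,-.222]; lx=D@ex; ly=D@ey
k=(W[:,2]<.031)&(W[:,2]>.02)&(abs(lx)<.065)&(abs(ly)<.175)
print('wall lx',np.percentile(lx[k],[.5,99.5]),'ly max',np.percentile(ly[k],99.5))
for s0 in (-1,1):
  q=k&(abs(lx*s0-.05)<.012); A=np.polyfit(ly[q],lx[q],1);print(A)
```

```text
11.4833 j [ 0.1136  0.4418  0.2706  1.6317 -0.1306  1.0865  0.5653] p [ 0.5891 -0.2198  0.2218] R [-3.1322 -0.2271  0.0003] F [-0.2206  0.0693 -2.7296] M [-0.0681 -0.0016  0.0331] gap 0.5209910186538212
rim 7169 [0.2276 0.2488 0.267 ]
cap 11053 [0.2014 0.2124 0.2214]
tilt [ 0.0078 -0.0126]
((0.5881642699241638, -0.21716190874576569), 0.04593592509627342)
wall lx [-0.0566  0.0557] ly max 0.16193656762987765
[ 0.0212 -0.0539]
[-0.0077  0.052 ]
```

The pot hangs upright (tilt under 1°) with its foot at about 0.143 and about 3 mm short in y. I'll correct that and lower.

{"method": "move_arm", "body": {
  "moves": "0 0.015 0.05 0 0 0;0 0.015 0.15 0 0 0;0 0.015 0.25 0 0 0;0 0.015 0.35 0 0 0;0 0.015 0.45 0 0 0;0 0.015 0.53 0 0 0;0 0.015 0.59 0 0 0;0 0.015 0.62 0 0 0;0 0.015 0.62 0 0 0;0 0.015 0.62 0 0 0"
}}

```text
time_s: 12.37
eef_pos: [0.5896, -0.225, 0.098]
eef_rot: [3.133, 0.224, 0.0]
force: [-0.5, 0.2, -2.2]
finger_gap: 0.518
```

Run:
```python
from h import *
s=st(); print(s['eef_pos'])
p,W=wristW()
P=W[(np.hypot(W[:,0]-.588,W[:,1]+.22)<.07)&(W[:,2]<.11)&(W[:,2]>.07)]
h=np.median(P[:,2]);P=P[abs(P[:,2]-h)<.006];print('cap',h,cv2.minEnclosingCircle(P[:,:2].astype(np.float32)))
p,d=env.read_camera('top');m=env.camera_model('top')
cv2.imwrite('pics/t7.png',cv2.resize(p[160:280,310:500],None,fx=4,fy=4))
```

```text
12.3667 j [ 0.1439  0.5861  0.242   1.718  -0.1759  0.8585  0.6048] p [ 0.5896 -0.225   0.098 ] R [3.1335 0.2235 0.0002] F [-0.4563  0.2288 -2.2141] M [-0.1234  0.0167  0.0255] gap 0.5179044356887724
[ 0.5896 -0.225   0.098 ]
cap 0.08934712493517795 ((0.5895528793334961, -0.22390055656433105), 0.04577457159757614)
```

View pics/t7.png

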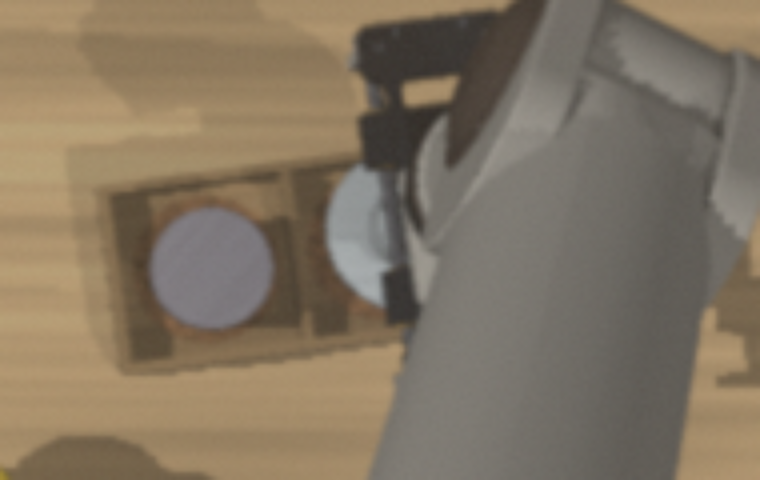

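The view is partly hidden by the arm; the cap at (360,235) sits in the middle bay. I'll trim 2 mm and lower on.

{"method": "move_arm", "body": {
  "moves": "-0.006 -0.012 0.015 0 0 0;-0.006 -0.012 0.03 0 0 0;-0.006 -0.012 0.045 0 0 0;-0.006 -0.012 0.058 0 0 0;-0.006 -0.012 0.06 0 0 0;-0.006 -0.012 0.06 0 0 0"
}}

```text
time_s: 12.97
eef_pos: [0.5876, -0.2226, 0.0855]
eef_rot: [-3.133, -0.224, 0.001]
force: [-0.5, 0.4, -3.0]
finger_gap: 0.521
```

{"method": "move_arm", "body": {
  "moves": "0 0 0.003 0 0 0;0 0 0.006 0 0 0;0 0 0.008 0 0 0;0 0 0.008 0 0 0"
}}

```text
time_s: 13.3
eef_pos: [0.5881, -0.2229, 0.085]
eef_rot: [3.133, 0.223, 0.001]
force: [-1.4, 0.6, 3.2]
finger_gap: 0.519
```

Touchdown (force changed from -3 to +3 N). I'll release gently.

{"method": "move_arm", "body": {
  "moves": "0 0 0 0 0 0;0 0 0 0 0 0;0 0 0 0 0 0",
  "squeeze": 5
}}

```text
time_s: 13.55
eef_pos: [0.5885, -0.2229, 0.0848]
eef_rot: [3.133, 0.224, 0.002]
force: [-0.3, 0.1, 3.7]
finger_gap: 0.528
```

{"method": "move_arm", "body": {
  "moves": "0 0 0 0 0 0;0 0 0 0 0 0;0 0 0 0 0 0;0 0 0 0 0 0;0 0 0 0 0 0;0 0 0 0 0 0",
  "claw": 0.85
}}

```text
time_s: 14.05
eef_pos: [0.5877, -0.2226, 0.0841]
eef_rot: [-3.133, -0.224, 0.001]
force: [-0.4, -0.3, -0.3]
finger_gap: 0.844
```

Run:
```python
from h import *
st()
p,W=wristW(); cv2.imwrite('pics/w8.png',p)
for r,lo,hi in [(.035,.107,.13),(.065,.065,.085)]:
    P=W[(np.hypot(W[:,0]-.588,W[:,1]+.222)<r)&(W[:,2]<hi)&(W[:,2]>lo)]
    print(len(P),cv2.minEnclosingCircle(P[:,:2].astype(np.float32)),np.median(P[:,2]))
```

```text
14.05 j [ 0.1443  0.6011  0.2373  1.7307 -0.1809  0.8315  0.6064] p [ 0.5877 -0.2226  0.0841] R [-3.1335 -0.2236  0.0006] F [-0.3797 -0.3273 -0.3452] M [-0.1358  0.0707  0.0597] gap 0.8439631000674614
2479 ((0.5885545611381531, -0.22323395311832428), 0.02464453876018524) 0.11490373257067962
12152 ((0.5882035493850708, -0.22306431829929352), 0.04603547602891922) 0.07555801826054219
```

View pics/w8.png

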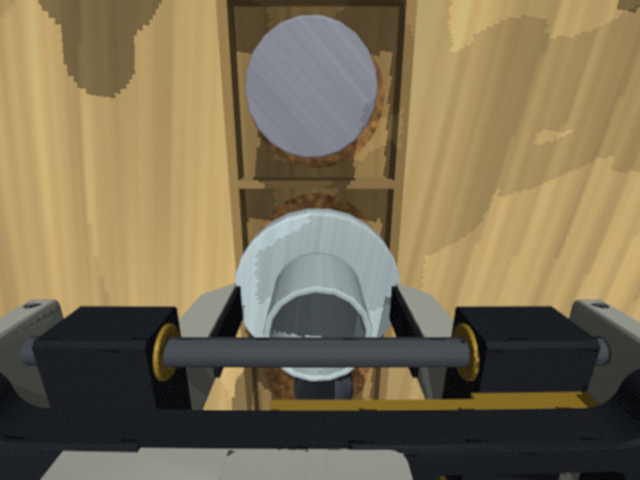

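The jaws are clear and the pot stands at (0.588,-0.223), with its rim at 0.115 (= 6+109 mm). I'll raise the tool straight up, then move back for a clear view.

{"method": "move_arm", "body": {
  "moves": "0 0 -0.05 0 0 0;0 0 -0.15 0 0 0;0 0 -0.3 0 0 0;0 0 -0.45 0 0 0;0 0 -0.6 0 0 0;0 0 -0.8 0 0 0;-0.3 -0.3 -0.8 0 0 0;-0.6 -0.6 -0.8 0 0 0;-0.9 -0.9 -0.8 0 0 0;-0.9 -0.9 -0.8 0 0 0;-0.9 -0.9 -0.8 0 0 0;-0.9 -0.9 -0.8 0 0 0"
}}

```text
time_s: 15.1
eef_pos: [0.3861, -0.0719, 0.2448]
eef_rot: [3.134, 0.223, 0.002]
force: [-0.8, 0.5, 0.3]
finger_gap: 0.851
```

Run:
```python
from h import *
st()
p,d=env.read_camera('top'); m=env.camera_model('top')
v,u=np.mgrid[:480,:640]
pts=cv2.undistortPoints(np.stack([u.ravel(),v.ravel()],1).astype(float)[:,None],m['K'],np.array([m['k1'],0,0,0,0.]))[:,0]
W=((np.c_[pts,np.ones(len(pts))]*d.ravel()[:,None]-m['t'])@m['R'])
for r,lo,hi in [(.04,.107,.13),(.06,.06,.085)]:
    P=W[(np.hypot(W[:,0]-.588,W[:,1]+.222)<r)&(W[:,2]<hi)&(W[:,2]>lo)]
    print(len(P),cv2.minEnclosingCircle(P[:,:2].astype(np.float32)),np.median(P[:,2]))
cv2.imwrite('pics/t9.png',p)
p,_=env.read_camera('scene'); cv2.imwrite('pics/s9.png',p)
```

```text
15.1 j [-0.0938 -0.0295  0.2064  2.143   0.007   1.0264  0.2511] p [ 0.3861 -0.0719  0.2448] R [3.1335 0.2232 0.0017] F [-0.7569  0.5124  0.3284] M [-0.0497  0.0338  0.0247] gap 0.8510474394721579
117 ((0.5887584090232849, -0.2220831662416458), 0.024349313229322433) 0.11497347116197212
947 ((0.589221179485321, -0.22249111533164978), 0.046656619757413864) 0.07540475266294637
```

View pics/t9.png

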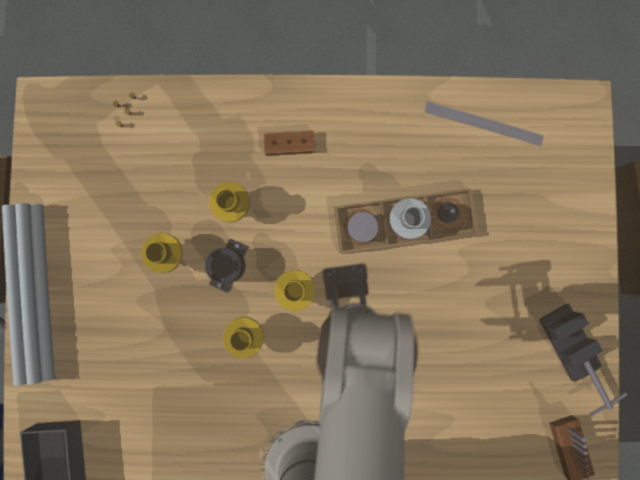

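View pics/s9.png

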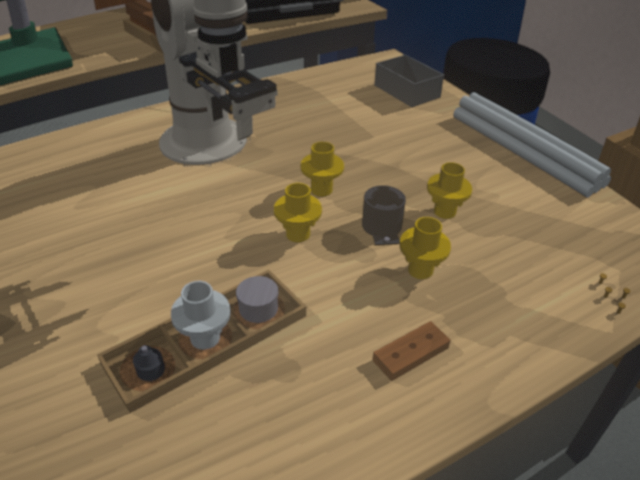

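The pot stands upright in the middle bay (top (411,218)), the other things are where they were, and the robot is clear.

```bash
python3 -c "
from bench import env
print(env.close_job(), env.sense()['time_s'])"
```

```text
the job is handed in; nothing more can be done
the job is handed in; nothing more can be done
```

The pot is out of the canister and stands upright, released, in the middle of the tray's empty (middle) bay. I handed the job in with the arm's clock at about 15 s of the 58 s allowed.

- **Freeing it:** I gripped the neck and twisted in 10° steps, with light pulls of at most about 16 N on each step. It stayed caught for the first 50° and came free at 60° and 70°, so I drew it out at 65°.
- **Placing it:** It touched down at about 3 N before I opened the jaws.
- **Last checks:** The top camera puts the pot's centre at (0.589, -0.222), against the bay centre at (0.588, -0.222). The rim is at 0.115 m, which is the tray floor plus the pot's height. The tin, chuck, offcut and yellow look-alikes appear unmoved in the final pictures, and the arm was clear of everything.
- **Small disagreements:** The wrist and top cameras differed by up to about 3 mm on the pot's position before the grasp, so I averaged them. While the pot was caught, the tool crept up about 0.8 mm, possibly from slipping in the grip, so I raised the squeeze from 25 to 35 N.

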